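# Index a rotary table one hole on and clamp it

### The job

The rotary table holds a brass disc that is being drilled at eight places: move it on by one place. Press the round cap of its index plunger down and, keeping it down, turn the table clockwise (seen from above) to the next hole, let the plunger spring up into that hole, then push the clamp lever on the base round as far as it goes. Use only the outside of the fingers: take neither the cap nor the lever's ball between them, and leave the things standing around where they are.

Things in the scene. Friction and masses are not known exactly. Their poses are not given: they have to be found in the camera images.
- rotary_base: fixed base of the rotary table: grey round casting, 158 mm across (foot 176 mm, 14 mm high, ears to 109 mm from the axis), steel index plate on top at 74 mm height. Origin on the table's axis at the work surface, z up. Eight 15 mm holes lie 45 degrees apart on a circle of 62 mm radius. Counter-clockwise from this x: plunger starts at 210 degrees, next hole 165, lever pivot 225
- index_table (a joint): angle of the turning part (92 mm face plate, brass disc, centre nut up to 105 mm height, short arm with the plunger), rad: about 0 at the start, grows clockwise seen from above; one hole is 0.785, with 0.026 of play either way. With the plunger free of the hole it turns with 0.05 N m and stays where it is left
- index_plunger (a joint): how far the plunger is pressed in, m: 0 up and locked in a hole, 0.015 fully down; spring 3 N at the start, 8 N at the bottom. From 0.011 on it is clear of the hole and the table can turn. Let go between holes it stays at about 0.011 and snaps up when the table is pushed on to a hole; let go within 4 degrees of a hole it slips in
- plunger_top (a point): centre of the flat top of the plunger's round black cap (34 mm across, 12 mm thick, flat steel inlay), 62 mm from the table's axis and 122 mm above the work surface when up. It turns with the table and goes down with the plunger. Pressed on, it can be dragged round by friction under the fingertips
- next_hole (a point): the mouth of the hole to go to, on the plate's top, 62 mm from the axis
- clamp_lever (a joint): angle of the clamp lever, rad: 0 to 0.12 at the start (open), grows as the lever turns counter-clockwise seen from above, to its stop at 1.15 (clamped). It drags with up to 0.25 N m, more in the second half, when the brake takes hold, and stays where it is left
- lever_ball (a point): centre of the black ball, 19 mm in diameter, at the end of the clamp lever, 69.5 mm above the work surface and 47 mm from the lever's pivot. The lever is a 9 mm round steel rod that rises from its hub (25 mm across, top at 65 mm) to the ball
- lever_pivot (a point): point on the upright axis of the clamp lever, at the ball's height, 93 mm from the table's axis; it is fixed to the base
- flux_dropper: bystander: small brown dropper bottle, 33 mm across and 102 mm tall, standing near the base; origin at the centre of its underside
- dapping_block: bystander: brass cube of 50 mm with round hollows in its top, near the base; origin at the centre of its underside
- loupe: bystander: folding loupe, 65 x 30 x 18 mm, lying near the base; origin at the centre of its underside

How it is judged:
By the outcome, as a careful person would: the job done as asked, in the order asked, and still so for the second after the job is handed in, with the robot touching nothing.
It also fails if it takes over 45 s, if anything falls off the work surface, if the arm or the gripper's body presses on something with over 40 N, if the wrist force passes 120 N, or if a joint passes its speed limit or range.

### The arm

A 7-joint arm with a two-finger parallel gripper is mounted at the origin on the work surface; the furniture and walls round the work are solid. World frame = base frame: x ahead of the robot, y to its left, z up, the work surface at z = 0. Lengths are in m, angles in rad, forces in N, time in s.
With the tool pointing down it reaches from about 0.425 to 0.875 m from the base axis. Payload 4.7 kg.
Tool frame: the origin (TCP) lies at the very end of the fingers, on their centre line; the grasp point (between the pads) lies 19 mm behind it (ctrl.grasp_offset is the distance from the TCP to the grasp point, in m); z points along the fingers, y is the direction in which the jaws open and shut (so a half turn about z gives the same grasp; the last joint's range is limited). The gripper opens to 87 mm and grips with 3 to 60 N. Pads are 19 mm wide; open, the fingers measure 117 mm over their backs; the gripper's body (75 mm by 190 mm) begins 51 mm behind the grasp point.
Start: joints at [1.344, 0.321, -0.07, 1.45, 0.023, 1.371, -0.057], TCP at [0.155, -0.631, 0.223] pointing down, gripper open.
Joint ranges: [-2.86, 2.86], [-0.3, 2.09], [-1.38, 1.24], [0.06, 2.45], [-1.56, 4.7], [0.09, 2.05], [-2.69, 2.69]. Speed limits (rad/s): [2.57, 2.57, 3.14, 3.14, 3.14, 3.14, 3.14].

### API

Orientations are given as a rotation vector (axis times angle).
In Python, from bench import ctrl gives the robot as it stands.
- The arm moves only by the shell command python3 -m creep 'ROWS' [FORCE]. ROWS is JSON, a list that holds one entry, the list of rows, each a list of 7 numbers: the opening, from 0 (shut) to 1 (fully open), then the shift along the tool's x, y, z in mm, then the turn, a rotation vector about the tool's x, y, z in rad. In form: [[[grip, dx, dy, dz, rx, ry, rz], ...]]. A call has 1 to 5 rows; each row is the pose to reach, as a shift and turn from the pose commanded when the call began, along the tool's axes at that moment; what a row does not reach only later rows make up. A row lasts 1/10 s, in which the tool goes at most 50 mm and 8.59 degrees, less where a joint would pass 70% of its speed; a pose out of reach is approached as far as the arm can. A call with a gripper value outside its range is refused whole. The fingers move at their own pace and stop on an object; FORCE is the grip in N (left out, the last holds). Time passes only in rows, so rows that repeat a pose let the fingers close. It gives the time, the measured TCP pose, the force and the opening at its end, in the units of the state.
- ctrl.get_state(): the state, without advancing time (a new reading comes with each control period).
- ctrl.get_image(name): name is "scene" or "side" or "wrist"; returns the picture (384x512x3 uint8, red, green, blue); there is no depth.
- ctrl.camera_params(name): a dict with "K" (3x3 intrinsics, pixels), "pose" (4x4, takes a point from camera to world coordinates). Camera axes: x right, y down, z forward; pixel columns grow to the right and rows downward; lengths in m; the calibration is good to about 2 mm. A picture is of the moment at which its call begins: read the wrist's pose just before it. camera_params takes no time and is no camera call; for the wrist camera it gives the pose at the moment of the call.
- ctrl.close_job(): hands the job in, once; it reports no verdict.
The state is a dict: "time": time; "joint_positions": joint angles; "qd": joint speeds; "joint_torque": joint torques, N m; "position": TCP position; "tool_rot": TCP orientation; "ft_force": force on the tool from outside, world axes, zero at the start; "torque": the same for the moment, N m; "grip_width": opening from 0.0 (shut) to 1.0 (fully open).
Only numpy, scipy, OpenCV 4.12 (cv2) and the standard library are available. Lean on these libraries where they do the work, as an engineer would, in place of code of your own. Each camera call takes 0.05 s, during which the arm holds its last target. There are 200 camera calls.

## Working session

There is one attempt and no reset: what is moved stays moved. The work goes in short steps, Python scripts to look and compute and a shell command to move; the robot and the scene stay as the last step left them, time stands still between calls to the robot, and variables do not carry over. Pictures are saved under pics/ and viewed, about 8 in all and at most 12, crops included, and the job is handed in when it is done.

```bash
mkdir -p pics; ls
python3 - <<'E'
from bench import ctrl
import cv2,numpy as np
s=ctrl.get_state(); print({k:np.round(v,3) for k,v in s.items()})
a=[ctrl.get_image(n) for n in("scene","side","wrist")]
for n,i in zip(("scene","side","wrist"),a):
    cv2.imwrite(f"pics/{n}0.png",i[:,:,::-1]); p=ctrl.camera_params(n); print(n,np.round(p["K"],1).tolist(),np.round(p["pose"],3).tolist())
E
```

```text
pics
{'time': np.float64(0.0), 'joint_positions': array([ 1.344,  0.322, -0.07 ,  1.452,  0.023,  1.371, -0.057]), 'qd': array([ 0.001,  0.001,  0.001,  0.001,  0.   , -0.001, -0.   ]), 'joint_torque': array([-0.0000e+00, -4.9129e+01, -4.0400e-01, -3.1253e+01, -6.4000e-02,
        4.4000e-02,  0.0000e+00]), 'position': array([ 0.155, -0.631,  0.221]), 'tool_rot': array([-3.117e+00, -3.770e-01,  1.000e-03]), 'ft_force': array([ 0.628, -0.464,  0.183]), 'torque': array([-0.033,  0.023,  0.011]), 'grip_width': np.float64(0.999)}
scene [[433.7, 0.0, 251.6], [0.0, 433.7, 195.0], [0.0, 0.0, 1.0]] [[-0.879, -0.35, 0.324, 0.198], [-0.476, 0.614, -0.63, 0.311], [0.022, -0.708, -0.706, 0.719], [0.0, 0.0, 0.0, 1.0]]
side [[353.0, 0.0, 255.1], [0.0, 353.0, 191.1], [0.0, 0.0, 1.0]] [[0.938, -0.137, 0.319, 0.196], [-0.346, -0.428, 0.835, -0.949], [0.022, -0.893, -0.449, 0.505], [0.0, 0.0, 0.0, 1.0]]
wrist [[303.0, 0.0, 255.5], [0.0, 303.0, 189.3], [0.0, 0.0, 1.0]] [[0.238, -0.936, -0.261, 0.225], [-0.971, -0.229, -0.062, -0.613], [-0.002, 0.268, -0.963, 0.384], [0.0, 0.0, 0.0, 1.0]]
```

View pics/scene0.png

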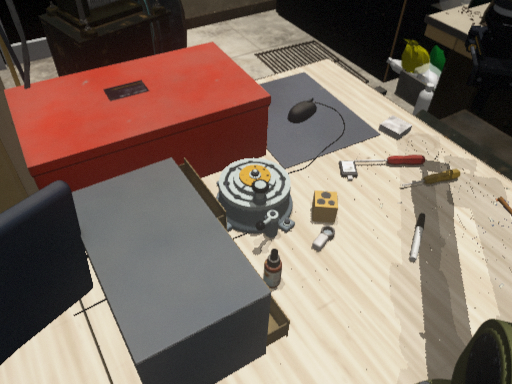

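View pics/side0.png

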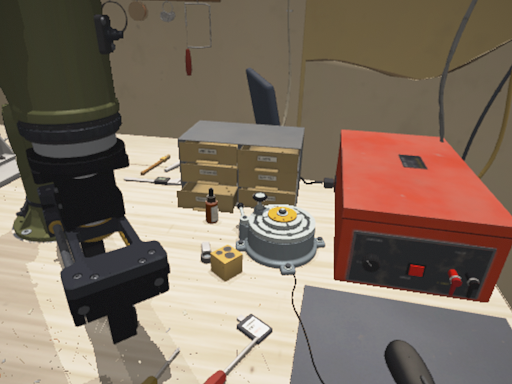

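The scene view shows the rotary table at about (256,190). The plunger is at about (262,172) in scene and (260,198) in side, and the lever at about (270,218) in scene and (242,212) in side. The dropper is at (273,268) in scene, and the cabinet and red box stand nearby. I'll enlarge both views.

```bash
cat > h.py <<'E'
import numpy as np,cv2
from bench import ctrl
def ray(n,u,v):
    p=ctrl.camera_params(n);T=np.array(p["pose"]);d=T[:3,:3]@np.linalg.inv(p["K"])@[u,v,1];return T[:3,3],d
def onz(n,u,v,z):
    o,d=ray(n,u,v);return o+d*(z-o[2])/d[2]
def proj(n,P):
    p=ctrl.camera_params(n);T=np.array(p["pose"]);q=np.array(p["K"])@(T[:3,:3].T@(np.array(P)-T[:3,3]));return q[:2]/q[2]
def tri(a,b):
    A=np.zeros((3,3));B=np.zeros(3)
    for n,u,v in(a,b):
        o,d=ray(n,u,v);d/=np.linalg.norm(d);M=np.eye(3)-np.outer(d,d);A+=M;B+=M@o
    return np.linalg.solve(A,B)
E
python3 - <<'E'
import cv2,numpy as np
a=cv2.imread("pics/scene0.png")[150:290,205:345];b=cv2.imread("pics/side0.png")[170:290,190:330]
a=cv2.resize(a,None,fx=2.85,fy=2.85,interpolation=2) ;b=cv2.resize(b,None,fx=2.85,fy=2.85,interpolation=2)
b=np.vstack([b,np.zeros((a.shape[0]-b.shape[0],b.shape[1],3),np.uint8)])
cv2.imwrite("pics/zoom.png",np.hstack([a,b]))
from h import *
print(onz("scene",258,174,.09),onz("side",283,213,.09),tri(("scene",258,175),("side",283,213)))
E
```

```text
[ 0.50477146 -0.31340161  0.09      ] [ 0.51357086 -0.30330371  0.09      ] [ 0.50644615 -0.31032666  0.09269641]
```

View pics/zoom.png

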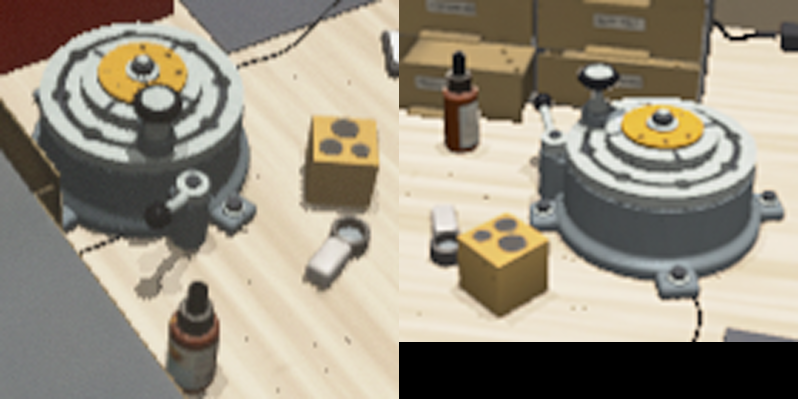

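The crops show these positions, as tile pixels:

| Part | Scene | Side |
|---|---|---|
| Cap top | (156,97) | (201,71) |
| Nut | (143,62) | (263,116) |
| Ball | (156,215) | (142,100) |
| Hub | (194,183) | (154,136) |

Next I triangulate them.

Run:
```python
from h import *
S=lambda x,y:("scene",205+(x+.5)/2.85-.5,150+(y+.5)/2.85-.5); D=lambda x,y:("side",190+(x+.5)/2.85-.5,170+(y+.5)/2.85-.5)
P={}
for n,a,b,z in(("nut",(143,62),(263,116),.105),("cap",(156,97),(201,71),.122),("ball",(156,215),(142,100),.0695),("hub",(194,183),(154,136),.066)):
    P[n]=tri(S(*a),D(*b));print(n,P[n].round(4),onz(*S(*a),z).round(4),onz(*D(*b),z).round(4))
# base outline: cap relative
o=(onz(*S(143,62),.105)+onz(*D(263,116),.105))/2
c=(onz(*S(156,97),.122)+onz(*D(201,71),.122))/2
h=(onz(*S(194,183),.066)+onz(*D(154,136),.066))/2
b=(onz(*S(156,215),.0695)+onz(*D(142,100),.0695))/2
for n,a,q in(("cap",o,c),("hub",o,h),("ball-hub",h,b)):
    v=(q-a)[:2];print(n,np.hypot(*v),np.degrees(np.arctan2(v[1],v[0])))
for n,q in(("dropper",(193,375)),("cube",(342,200)),("loupe",(335,255))):print(n,onz(*S(*q),0))
for q in((75,215),(0,330)):print("cab edge",onz(*S(205*0+q[0],q[1]),.0))
```

```text
nut [ 0.509  -0.307   0.1001] [ 0.507  -0.3024  0.105 ] [ 0.5047 -0.315   0.105 ]
cap [ 0.4731 -0.2572  0.1223] [ 0.4732 -0.2575  0.122 ] [ 0.4733 -0.2567  0.122 ]
ball [ 0.4406 -0.2004  0.0708] [ 0.4418 -0.2016  0.0695] [ 0.4406 -0.1986  0.0695]
hub [ 0.4351 -0.2486  0.0615] [ 0.4335 -0.2448  0.066 ] [ 0.4327 -0.2557  0.066 ]
cap 0.06108449500477479 122.326907997914
hub 0.09333437564423885 141.2379327262502
ball-hub 0.05074991619304869 80.83966527170745
dropper [ 0.37793958 -0.14003155  0.        ]
cube [ 3.48276267e-01 -3.42153792e-01 -1.11022302e-16]
loupe [ 0.33229191 -0.28763387  0.        ]
cab edge [ 5.22164788e-01 -2.25727706e-01  1.11022302e-16]
cab edge [ 0.51384264 -0.10683385  0.        ]
```

Run:
```python
from h import *
for n,a,b in(("cabTopNearRobot",(270,292),(181,153)),("cabTopFar",(178,162),(303,148)),("redTopNear?",(269,98),(340,196)),):print(n,tri(("scene",*a),("side",*b)).round(3))
for z in(0,.1,.15,.2):print(z,"red L edge bottom side",onz("side",345,255,z).round(3),"scene red R corner",onz("scene",269,98,z).round(3),"cab corner",onz("scene",270,292,z).round(3),onz("scene",178,162,z).round(3))
a=cv2.imread("pics/side0.png")[110:290,160:420];cv2.imwrite("pics/z2.png",cv2.resize(a,None,fx=3,fy=3,interpolation=2))
```

```text
cabTopNearRobot [ 0.331 -0.021  0.159]
cabTopFar [ 0.613 -0.177  0.19 ]
redTopNear? [ 0.556 -0.448  0.196]
0 red L edge bottom side [ 0.641 -0.39   0.   ] scene red R corner [ 0.68  -0.723  0.   ] cab corner [ 0.371 -0.116  0.   ] [ 0.745 -0.342  0.   ]
0.1 red L edge bottom side [ 0.553 -0.501  0.1  ] scene red R corner [ 0.613 -0.579  0.1  ] cab corner [ 0.347 -0.057  0.1  ] [ 0.669 -0.251  0.1  ]
0.15 red L edge bottom side [ 0.509 -0.556  0.15 ] scene red R corner [ 0.579 -0.507  0.15 ] cab corner [ 0.335 -0.027  0.15 ] [ 0.631 -0.206  0.15 ]
0.2 red L edge bottom side [ 0.465 -0.611  0.2  ] scene red R corner [ 0.546 -0.435  0.2  ] cab corner [0.323 0.003 0.2  ] [ 0.593 -0.16   0.2  ]
```

View pics/z2.png

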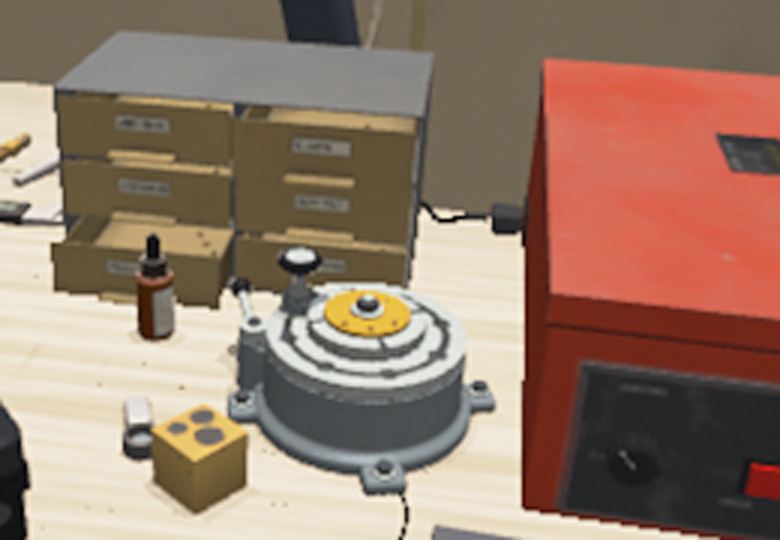

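This shows the cabinet's front-top corners at crop (57,90) and (418,115). The red box's front-left edge is near crop x=525–548, with its top corner at (548,295) and its bottom at (525,510). I can now fix the obstacle planes.

Run:
```python
from h import *
D=lambda x,y:("side",160+x/3,110+y/3)
print("cab near",tri(("scene",270,292),D(57,90)).round(3),"far",tri(("scene",178,162),D(418,115)).round(3))
print("red top",tri(("scene",270,98),D(548,295)).round(3),"bottom",onz(*D(525,510),0).round(3))
print("cab face bottom",onz(*D(410,285),0),"drawer",onz(*D(55,290),0).round(3),onz(*D(222,305),0).round(3))
print("back red top", onz(*D(545,62),.22))
print("dropper tip",onz(*D(152,240),.1),"foot",onz(*D(157,335),0))
print("wristpx cap",proj("wrist",(.4732,-.2572,.122)))
```

```text
cab near [ 0.327 -0.004  0.19 ] far [ 0.608 -0.173  0.191]
red top [ 0.558 -0.465  0.181] bottom [ 0.571 -0.459  0.   ]
cab face bottom [ 0.64081512 -0.1328244   0.        ] drawer [ 0.307 -0.035  0.   ] [ 0.452 -0.113  0.   ]
back red top [ 0.75833439 -0.13977549  0.22      ]
dropper tip [ 0.37746164 -0.15403989  0.1       ] foot [ 0.38046563 -0.14626322  0.        ]
wristpx cap [-269.09998627 -513.88550415]
```

```bash
cat >> h.py <<'E'
from scipy.spatial.transform import Rotation as R
def shift(target):
    s=ctrl.get_state();return (R.from_rotvec(s["tool_rot"]).as_matrix().T@(np.array(target)-s["position"])*1000).round(1)
E
python3 -c "
from h import *
print(shift((.4732,-.2572,.185)))"
```

```text
[ 398.2 -286.9   37.1]
```

```bash
python3 -m creep '[[[0,398,-287,37,0,0,-0.78],[0,398,-287,37,0,0,-0.78],[0,398,-287,37,0,0,-0.78],[0,398,-287,37,0,0,-0.78],[0,398,-287,37,0,0,-0.78]]]' 20
```

```text
time: 0.65
position: [0.3175, -0.4396, 0.2035]
tool_rot: [2.759, 1.502, -0.0]
ft_force: [0.2, -1.1, 0.0]
grip_width: 0.629
```

```bash
python3 -c "
from h import *
s=shift((.4732,-.2572,.185));M=R.from_rotvec(ctrl.get_state()['tool_rot']).as_matrix();print(s,M.round(3).tolist(), np.degrees(np.arctan2(M[1,1],M[0,1])))"
```

```text
[237.7  31.7  18.4] [[0.543, 0.84, -0.0], [0.84, -0.543, -0.0], [-0.0, -0.0, -1.0]] -32.887039138019574
```

```bash
python3 -m creep '[[[0,238,32,18,0,0,-0.03],[0,238,32,18,0,0,-0.03],[0,238,32,18,0,0,-0.03],[0,238,32,18,0,0,-0.03],[0,238,32,18,0,0,-0.03]]]'
python3 -c "
from h import *
print(shift((.4732,-.2572,.185)))
for c in ('wrist','side'):
    i=ctrl.get_image(c)[:,:,::-1];cv2.imwrite('pics/%s1.png'%c,i)
a=cv2.imread('pics/wrist1.png');b=cv2.resize(cv2.imread('pics/side1.png')[150:290,190:330],(288,288));b=cv2.copyMakeBorder(b,0,96,0,0,0);cv2.imwrite('pics/m1.png',np.hstack([a,b]))
print(proj('wrist',(.4732,-.2572,.122)),proj('wrist',(.5074,-.3089,.105)),proj('wrist',(.441,-.2,.0695)))
"
```

```text
time: 1.15
position: [0.4753, -0.2569, 0.1856]
tool_rot: [-2.74, -1.538, -0.001]
ft_force: [0.2, -0.5, 0.1]
grip_width: 0.171
[-1.3 -1.6  0.6]
[255.13066729 209.65228695] [319.77840636 232.45009652] [193.57391222 157.77621764]
```

View pics/m1.png

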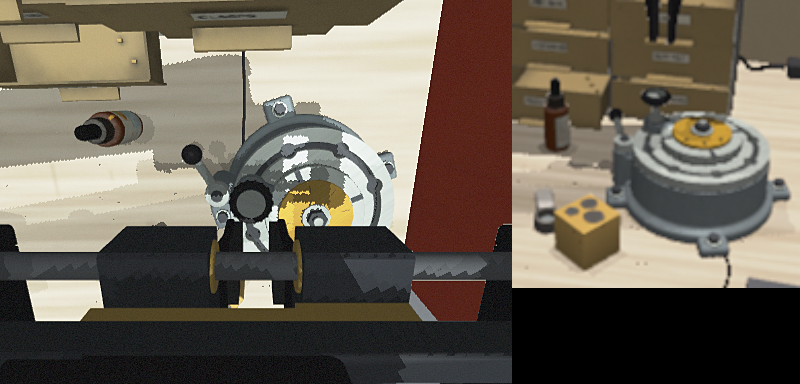

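Wrist view: cap centre at about (251,203), nut at (316,217), ball at (191,154), hub at (217,197). The fingers are still closing. I'll check these pixels against the earlier estimates.

```bash
python3 -c "
from h import *
c=onz('wrist',251,203,.122);o=onz('wrist',316,217,.102);b=onz('wrist',191,154,.0695);h=onz('wrist',217,197,.065)
print(c,o,b,h)
for a,q in((o,c),(o,h),(h,b)):
  v=(q-a)[:2];print(np.hypot(*v),np.degrees(np.arctan2(v[1],v[0])))
g=cv2.imread('pics/wrist1.png');m=cv2.inRange(cv2.cvtColor(g,cv2.COLOR_BGR2GRAY)[165:245,205:300],0,60)
cv2.imwrite('pics/zz.png',cv2.resize(g[140:250,170:360],None,fx=4,fy=4,interpolation=2))
"
```

```text
[ 0.47325655 -0.25081988  0.122     ] [ 0.51123079 -0.29593221  0.102     ] [ 0.44093208 -0.19586179  0.0695    ] [ 0.43780327 -0.2438983   0.065     ]
0.05896749119649231 130.08968543510187
0.08999515588504375 144.67696548330696
0.04813830060042153 86.27335996886728
```

View pics/zz.png

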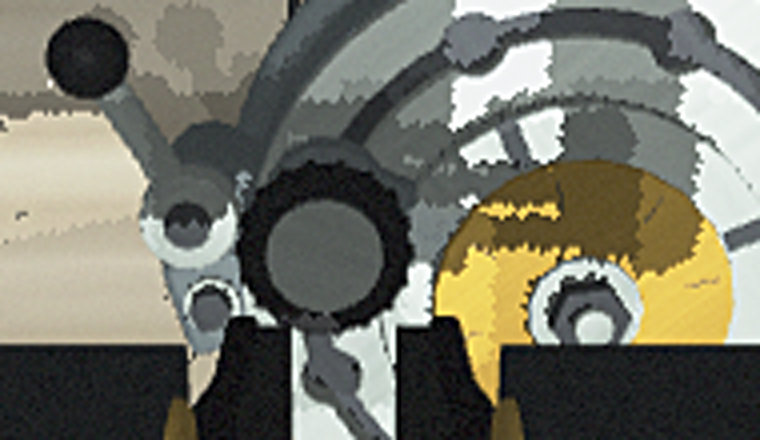

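The cap centre is at full-image (251.2,202.5). Two holes show at (288.7,150) and (342.5,149), and the fingertip ends sit near row 219.

```bash
python3 -c "
from h import *
s=ctrl.get_state();print(s['position'],proj('wrist',s['position']))
for dx in(-.0095,.0095):
  M=R.from_rotvec(s['tool_rot']).as_matrix();print(proj('wrist',s['position']+M[:,0]*dx))
print(proj('side',s['position']))
for q in((288.7,150),(342.5,149)):print(onz('wrist',*q,.074))
print(onz('wrist',251.2,202.5,.122))
g=cv2.imread('pics/side1.png')[140:220,225:305];h=cv2.imread('pics/wrist1.png')[190:240,210:310]
cv2.imwrite('pics/t.png',np.hstack([cv2.resize(g,(400,400),interpolation=2),cv2.resize(h,(400,200),interpolation=2).repeat(1,0) if 0 else cv2.copyMakeBorder(cv2.resize(h,(400,200),interpolation=2),0,200,0,0,0)]))
"
```

```text
[ 0.47769741 -0.25270842  0.18546481] [257.74738266 235.61219768]
[257.73128602 250.50027131]
[257.76395273 220.28624166]
[262.1568511  169.13665361]
[ 0.51999349 -0.2382186   0.074     ]
[ 0.56217472 -0.26245168  0.074     ]
[ 0.47360329 -0.25054888  0.122     ]
```

View pics/t.png

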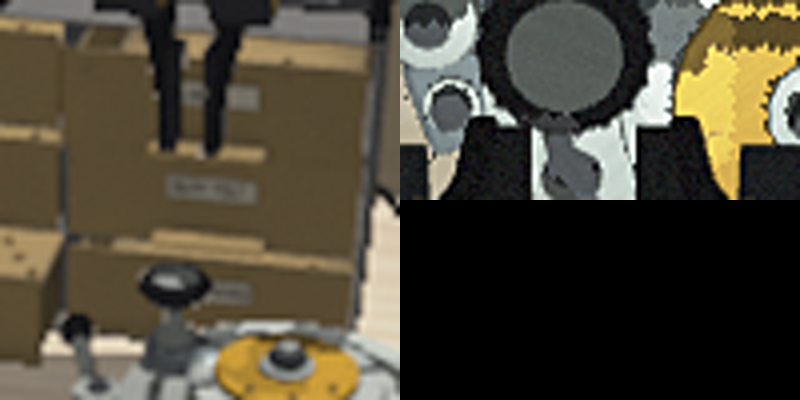

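The arm was still settling when that picture was taken, so the image and the pose I read didn't match. I'll measure again, reading the pose just before the picture.

```bash
python3 -m creep '[[[0,0,0,0,0,0,0],[0,0,0,0,0,0,0],[0,0,0,0,0,0,0]]]'
cat >> h.py <<'E'
def circ(img,c,r,win):
    x,y=np.round(c).astype(int);x0,y0=max(x-win,0),max(y-win,0);g=cv2.cvtColor(img,cv2.COLOR_RGB2GRAY)[y0:y+win,x0:x+win]
    g=cv2.resize(g,None,fx=4,fy=4,interpolation=2);k=cv2.HoughCircles(cv2.GaussianBlur(g,(7,7),0),3,2,20,param1=80,param2=15,minRadius=int(4*r*.85),maxRadius=int(4*r*1.15))
    return None if k is None else k[0,:3]/4+[x0,y0,0]
E
python3 -c "
from h import *
s=ctrl.get_state();im=ctrl.get_image('wrist');cv2.imwrite('pics/w2.png',im[:,:,::-1])
print(s['position'],s['time'],ctrl.get_state()['position'],s['grip_width'])
for n,P,r in(('cap',(.4732,-.2572,.122),303*.017/.23),('ball',(.441,-.2,.0695),303*.0095/.28)):
  p=proj('wrist',P);k=circ(im,p,r,40);print(n,p,k,None if k is None else [onz('wrist',*q[:2],P[2]).round(4) for q in k])
"
```

```text
time: 1.55
position: [0.4727, -0.2617, 0.1857]
tool_rot: [2.743, 1.53, -0.001]
ft_force: [0.2, 0.1, -0.1]
grip_width: 0.006
[ 0.47265903 -0.26165183  0.18565888] 1.55 [ 0.47278856 -0.2614729   0.18568336] 0.00555014448037446
cap [254.64285799 197.0099269 ] [[250.75       195.75        21.60000038]
 [256.25       197.75        23.79999924]
 [245.25       188.75        24.35000038]] [array([ 0.4712, -0.2547,  0.122 ]), array([ 0.4739, -0.2584,  0.122 ]), array([ 0.4705, -0.2477,  0.122 ])]
ball [192.10830138 147.22496658] [[192.25       148.25        11.44999981]
 [210.25       165.75        10.89999962]
 [162.75       161.75         9.25      ]] [array([ 0.4406, -0.2008,  0.0695]), array([ 0.4455, -0.2231,  0.0695]), array([ 0.41  , -0.1967,  0.0695])]
```

Now the views agree: cap at about (0.4725,-0.256) and ball at (0.4406,-0.2008). The hole geometry puts the axis near (0.509,-0.3065). I'll go over the cap.

```bash
python3 -c "
from h import *
print(shift((.4725,-.2563,.126)),R.from_rotvec(ctrl.get_state()['tool_rot']).as_matrix().round(3))"
```

```text
[ 4.3 -3.  59.7] [[ 0.525  0.851 -0.   ]
 [ 0.851 -0.525 -0.   ]
 [-0.001 -0.    -1.   ]]
```

```bash
python3 -m creep '[[[0,4.3,-3,25,0,0,0],[0,4.3,-3,45,0,0,0],[0,4.3,-3,57,0,0,0],[0,4.3,-3,57,0,0,0],[0,4.3,-3,57,0,0,0]]]'
python3 -m creep '[[[0,0,0,0,0,0,0],[0,0,0,0,0,0,0],[0,0,0,0,0,0,0]]]'
python3 -c "
from h import *
print(shift((.4725,-.2563,.122)),ctrl.get_state()['ft_force'])"
```

```text
time: 2.1
position: [0.4735, -0.2553, 0.1292]
tool_rot: [2.741, 1.533, 0.0]
ft_force: [0.6, 0.4, 0.6]
grip_width: 0.003
time: 2.4
position: [0.4739, -0.2549, 0.1294]
tool_rot: [2.74, 1.534, 0.001]
ft_force: [-0.2, -0.0, -0.4]
grip_width: 0.002
[-1.9 -0.4  7.4] [-0.20256008 -0.02795217 -0.40327835]
```

```bash
python3 -m creep '[[[0,-1.9,0,4,0,0,0],[0,-1.9,0,8,0,0,0],[0,-1.9,0,11,0,0,0],[0,-1.9,0,13,0,0,0],[0,-1.9,0,13,0,0,0]]]'
python3 -m creep '[[[0,0,0,3,0,0,0],[0,0,0,6,0,0,0],[0,0,0,7,0,0,0],[0,0,0,7,0,0,0]]]'
```

```text
time: 2.9
position: [0.4726, -0.2567, 0.1159]
tool_rot: [2.741, 1.534, -0.0]
ft_force: [-0.4, -0.8, 4.2]
grip_width: 0.007
time: 3.3
position: [0.4728, -0.2566, 0.1094]
tool_rot: [2.74, 1.534, 0.0]
ft_force: [-0.4, -0.7, 5.5]
grip_width: 0.007
```

```bash
python3 -m creep '[[[0,0,0,2,0,0,0],[0,0,0,3,0,0,0],[0,0,0,4,0,0,0],[0,0,0,4,0,0,0]]]'
```

```text
time: 3.7
position: [0.4735, -0.2563, 0.1073]
tool_rot: [2.74, 1.534, 0.001]
ft_force: [-3.9, 1.5, 15.6]
grip_width: 0.006
```

```bash
cat > arc.py <<'E'
from h import *
import sys
A=np.array([.5094,-.3061]);s=ctrl.get_state();M=R.from_rotvec(s["tool_rot"]).as_matrix();a0=float(sys.argv[1])
p=lambda a:np.array([*(A+.062*np.array([np.cos(np.radians(a)),np.sin(np.radians(a))])),0])
for k in map(float,sys.argv[2:]):print(k,(M.T@(p(k)-p(a0))*1000).round(1)[:2])
v=s["position"][:2]-A;print("now",np.hypot(*v),np.degrees(np.arctan2(v[1],v[0])))
E
python3 arc.py 126.4 121.4 116.4 111.4 106.4 101.4 96.4 91.4 86.4 81.4
```

```text
121.4 [4.9 2.3]
116.4 [9.6 4.9]
111.4 [14.1  8. ]
106.4 [18.2 11.4]
101.4 [22.1 15.2]
96.4 [25.6 19.4]
91.4 [28.7 23.8]
86.4 [31.5 28.4]
81.4 [33.8 33.3]
now 0.06138326635218221 125.75714677166243
```

```bash
python3 -m creep '[[[0,4.9,2.3,0,0,0,0],[0,9.6,4.9,0,0,0,0],[0,14.1,8,0,0,0,0],[0,14.1,8,0,0,0,0],[0,14.1,8,0,0,0,0]]]'
python3 arc.py 111.4 106.4 101.4 96.4
python3 -c "
from h import *
i=[ctrl.get_image(n) for n in('scene','side')]
a=cv2.resize(i[0][150:240,205:305],None,fx=4,fy=4,interpolation=2);b=cv2.resize(i[1][170:260,225:325],None,fx=4,fy=4,interpolation=2)
cv2.imwrite('pics/t2.png',np.hstack([a,b])[:,:,::-1])"
```

```text
time: 4.2
position: [0.4892, -0.2487, 0.1073]
tool_rot: [2.737, 1.533, 0.005]
ft_force: [-0.2, 0.2, 12.5]
grip_width: 0.007
106.4 [4.2 3.4]
101.4 [8.  7.2]
96.4 [11.5 11.4]
now 0.060811779937737204 109.36602266200039
```

View pics/t2.png

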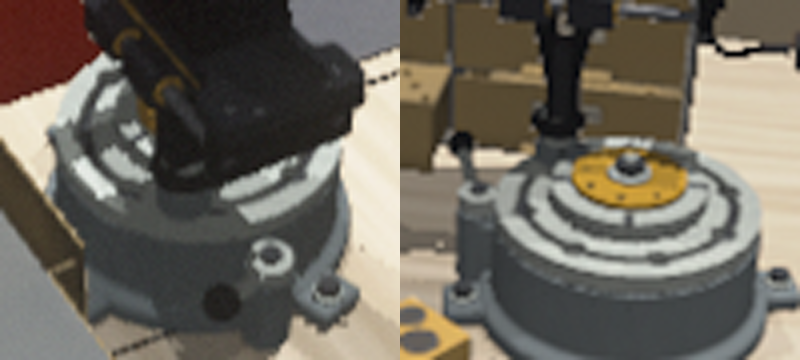

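The fingers sit on the cap and the table is turning with them: the arm and plunger are under the fingertip at (560,130) in the right half. The side force is low, so I carry on.

```bash
python3 -m creep '[[[0,4.2,3.4,0,0,0,0],[0,8,7.2,0,0,0,0],[0,11.5,11.4,0,0,0,0],[0,11.5,11.4,0,0,0,0],[0,11.5,11.4,0,0,0,0]]]'
python3 arc.py 96.4 91.4 86.4 83 81.4 80
python3 -c "
from h import *
print(shift((.5186,-.2448,.107)))"
```

```text
time: 4.8
position: [0.505, -0.2453, 0.1074]
tool_rot: [2.737, 1.533, 0.005]
ft_force: [0.8, 0.0, 12.0]
grip_width: 0.005
91.4 [3.1 4.4]
86.4 [5.9 9.1]
83.0 [ 7.5 12.4]
81.4 [ 8.2 14. ]
80.0 [ 8.8 15.4]
now 0.06098162977911087 94.13838527703052
[ 7.5 11.3  0.4]
```

```bash
python3 -m creep '[[[0,3,4,0,0,0,0],[0,5.5,8,0,0,0,0],[0,7.5,11.5,0,0,0,0],[0,7.5,11.5,0,0,0,0],[0,7.5,11.5,0,0,0,0]]]'
python3 -m creep '[[[0,0,0,0,0,0,0],[0,0,0,0,0,0,0]]]'
python3 -c "
from h import *
print(shift((.5186,-.2448,.107)))
i=[ctrl.get_image(n) for n in('scene','side')]
a=cv2.resize(i[0][150:240,205:305],None,fx=4,fy=4,interpolation=2);b=cv2.resize(i[1][170:260,225:325],None,fx=4,fy=4,interpolation=2)
cv2.imwrite('pics/t3.png',np.hstack([a,b])[:,:,::-1])
P=(.5186,-.2448,.107);print(proj('side',P),proj('side',ctrl.get_state()['position']))"; python3 arc.py 82 81
```

```text
time: 5.3
position: [0.5184, -0.2454, 0.1074]
tool_rot: [2.737, 1.532, 0.004]
ft_force: [-0.2, -1.1, 12.0]
grip_width: 0.006
time: 5.5
position: [0.5184, -0.2453, 0.1074]
tool_rot: [2.737, 1.532, 0.004]
ft_force: [0.3, -0.7, 10.4]
grip_width: 0.006
[ 0.6 -0.1  0.4]
[275.46857554 195.32303228] [275.48449522 195.29899496]
81.0 [0.4 1. ]
now 0.06139600250361083 81.58887912016155
```

View pics/t3.png

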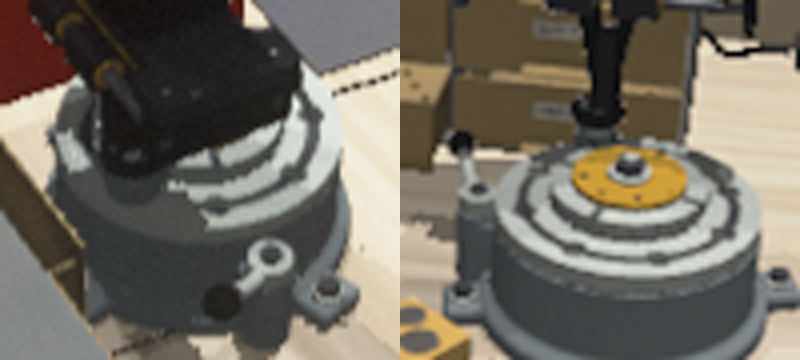

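The cap is under the tip at side pixel (275,197), as predicted for the next hole. I'll raise slowly and watch whether the plunger follows beyond 0.111 m (0.122 if it is in the hole).

```bash
python3 -m creep '[[[0,0,0,-3,0,0,0],[0,0,0,-6,0,0,0],[0,0,0,-6,0,0,0]]]'
python3 -m creep '[[[0,0,0,-3,0,0,0],[0,0,0,-5,0,0,0],[0,0,0,-5,0,0,0]]]'
python3 -c "
from h import *
print(shift((.5186,-.2448,.107)))"
```

```text
time: 5.9
position: [0.5176, -0.2452, 0.1124]
tool_rot: [2.738, 1.533, 0.003]
ft_force: [1.6, -1.7, 6.2]
grip_width: 0.007
time: 6.2
position: [0.5173, -0.2443, 0.1167]
tool_rot: [2.739, 1.534, 0.003]
ft_force: [0.8, -0.1, 4.8]
grip_width: 0.005
[0.3 1.4 9.7]
```

It still presses at 4.8 N with the top at 0.117 m, so the plunger rose past 0.011 and is in the hole. I'll lift clear and check with the wrist camera, including the lever.

```bash
python3 -m creep '[[[0,0,0,-25,0,0,0],[0,0,0,-50,0,0,0],[0,0,0,-50,0,0,0]]]'
python3 -m creep '[[[0,-40,-30,0,0,0,0],[0,-40,-30,0,0,0,0],[0,-40,-30,0,0,0,0],[0,-40,-30,0,0,0,0]]]'
python3 -c "
from h import *
s=ctrl.get_state();im=ctrl.get_image('wrist');cv2.imwrite('pics/w4.png',im[:,:,::-1]);print(s['position'])
b=ctrl.get_image('side');b=cv2.copyMakeBorder(cv2.resize(b[150:270,210:330],(288,288),interpolation=2),0,96,0,0,0)
cv2.imwrite('pics/m4.png',np.hstack([im,b])[:,:,::-1])
for n,P in(('cap',(.5186,-.2448,.122)),('ball',(.441,-.2,.0695)),('hub',(.4377,-.2473,.065))):print(n,proj('wrist',P))
p=proj('wrist',(.441,-.2,.0695));k=circ(im,p,11,25);print(k,None if k is None else [onz('wrist',*q[:2],.0695).round(4) for q in k])
"
```

```text
time: 6.5
position: [0.5175, -0.2441, 0.1683]
tool_rot: [2.738, 1.534, 0.003]
ft_force: [0.3, -0.2, 0.5]
grip_width: 0.005
time: 6.9
position: [0.4698, -0.2618, 0.1651]
tool_rot: [-2.74, -1.535, -0.0]
ft_force: [0.3, -0.5, 0.6]
grip_width: 0.008
[ 0.46975451 -0.26175013  0.16507159]
cap [304.76628434 155.79413511]
ball [189.86087105 148.58416026]
hub [217.81359786 194.42247372]
[[188.75       149.75        11.10000038]
 [212.75       149.75        11.05000019]
 [190.75       173.75        12.19999981]] [array([ 0.4396, -0.2003,  0.0695]), array([ 0.4571, -0.211 ,  0.0695]), array([ 0.4291, -0.2185,  0.0695])]
```

View pics/m4.png

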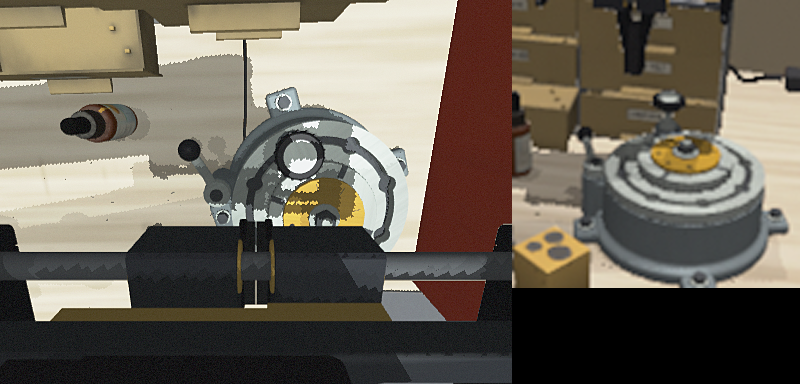

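The cap now stands at wrist (300,156), at the next place and up. Its force at 0.1167 m matches the spring curve of a plunger released into a hole. The ball is at (189,150), or (0.4396,-0.2003), and hasn't moved. Next I put the closed fingers beside the ball on its +x side.

```bash
python3 -m creep '[[[0,0,0,0,0,0,0],[0,0,0,0,0,0,0]]]'; python3 -c "
from h import *
print(shift((.474,-.200,.058)))"
```

```text
time: 7.2
position: [0.4701, -0.2622, 0.1656]
tool_rot: [-2.74, -1.536, -0.0]
ft_force: [-0.2, 0.7, 0.3]
grip_width: 0.003
[ 55.  -29.1 107.7]
```

```bash
python3 -m creep '[[[0,30,-15,0,0,0,0],[0,55,-29,0,0,0,0],[0,55,-29,0,0,0,0],[0,55,-29,20,0,0,0],[0,55,-29,40,0,0,0]]]'
python3 -c "
from h import *
print(shift((.474,-.200,.058)))"
```

```text
time: 7.7
position: [0.4744, -0.2011, 0.126]
tool_rot: [2.739, 1.534, 0.001]
ft_force: [0.6, 0.1, -0.5]
grip_width: 0.004
[ 0.8 -1.1 68. ]
```

```bash
python3 -m creep '[[[0,0,0,25,0,0,0],[0,0,0,45,0,0,0],[0,0,0,65,0,0,0],[0,0,0,65,0,0,0],[0,0,0,65,0,0,0]]]'
cat > lev.py <<'E'
from h import *
import sys
H=np.array([.4377,-.2473]);s=ctrl.get_state();M=R.from_rotvec(s["tool_rot"]).as_matrix();off=float(sys.argv[1])
print(s["position"],s["ft_force"])
for a in map(float,sys.argv[2:]):
    r=np.radians(a);q=H+.047*np.array([np.cos(r),np.sin(r)])+off*np.array([np.sin(r),-np.cos(r)])
    print(a,q.round(4),(M.T@(np.array([*q,s["position"][2]])-s["position"])*1000).round(1))
E
python3 lev.py .024 87 97 107 117
```

```text
time: 8.2
position: [0.4738, -0.2008, 0.0609]
tool_rot: [-2.741, -1.534, 0.0]
ft_force: [0.6, -0.7, 0.5]
grip_width: 0.002
[ 0.4737967  -0.20081692  0.06092704] [ 0.61456212 -0.73769283  0.49757023]
87.0 [ 0.4641 -0.2016] [-5.7 -7.8  0. ]
97.0 [ 0.4558 -0.1977] [ -6.8 -17.    0. ]
107.0 [ 0.4469 -0.1953] [ -9.4 -25.8   0. ]
117.0 [ 0.4377 -0.1945] [-13.5 -34.    0. ]
```

```bash
python3 -m creep '[[[0,-5.7,-7.8,2,0,0,0],[0,-6.2,-12.5,2,0,0,0],[0,-6.8,-17,2,0,0,0],[0,-8,-21.5,2,0,0,0],[0,-9.4,-25.8,2,0,0,0]]]'
python3 lev.py .024 107 112 117 122 127 132 137
```

```text
time: 8.7
position: [0.447, -0.1951, 0.0594]
tool_rot: [2.74, 1.534, 0.001]
ft_force: [1.6, -1.0, -0.1]
grip_width: 0.007
[ 0.44697583 -0.19507272  0.05935318] [ 1.63704085 -0.98477241 -0.0867026 ]
107.0 [ 0.4469 -0.1953] [-0.3  0.1  0. ]
112.0 [ 0.4423 -0.1947] [-2.1 -4.1 -0. ]
117.0 [ 0.4377 -0.1945] [-4.4 -8.2 -0. ]
122.0 [ 0.4331 -0.1947] [ -6.9 -12.   -0. ]
127.0 [ 0.4286 -0.1953] [ -9.8 -15.6  -0. ]
132.0 [ 0.4241 -0.1963] [-13.  -18.9  -0. ]
137.0 [ 0.4197 -0.1977] [-16.5 -21.9  -0. ]
```

```bash
python3 -m creep '[[[0,-2.1,-4.1,0,0,0,0],[0,-4.4,-8.2,0,0,0,0],[0,-6.9,-12,0,0,0,0],[0,-9.8,-15.6,0,0,0,0],[0,-13,-18.9,0,0,0,0]]]'
python3 lev.py .024 132 137 142 147 152 157
```

```text
time: 9.2
position: [0.4237, -0.1959, 0.0587]
tool_rot: [-2.741, -1.535, -0.001]
ft_force: [2.6, 1.2, -0.3]
grip_width: 0.003
[ 0.42367059 -0.19594691  0.05868281] [ 2.6157477   1.22215829 -0.3423365 ]
132.0 [ 0.4241 -0.1963] [-0.1  0.5 -0. ]
137.0 [ 0.4197 -0.1977] [-3.6 -2.5 -0. ]
142.0 [ 0.4154 -0.1995] [-7.3 -5.2 -0. ]
147.0 [ 0.4114 -0.2016] [-11.2  -7.6  -0. ]
152.0 [ 0.4075 -0.204 ] [-15.4  -9.6  -0. ]
157.0 [ 0.4038 -0.2068] [-19.7 -11.2  -0. ]
```

```bash
python3 -m creep '[[[0,-3.6,-2.5,0,0,0,0],[0,-7.3,-5.2,0,0,0,0],[0,-11.2,-7.6,0,0,0,0],[0,-13.5,-8.6,0,0,0,0],[0,-13.5,-8.6,0,0,0,0]]]'
python3 lev.py .019 147 150 153 156 160 165
python3 -c "
from h import *
im=ctrl.get_image('wrist');b=ctrl.get_image('side');c=ctrl.get_image('scene')
f=lambda i,y,x,n:cv2.resize(i[y:y+n,x:x+n],(260,260),interpolation=2)
cv2.imwrite('pics/m5.png',np.hstack([f(im,110,130,180),f(b,170,210,90),f(c,180,230,90)])[:,:,::-1])"
```

```text
time: 9.7
position: [0.4092, -0.2033, 0.0588]
tool_rot: [-2.741, -1.534, 0.0]
ft_force: [2.2, 2.3, -0.1]
grip_width: 0.004
[ 0.409158   -0.20329432  0.05878867] [ 2.19995536  2.30095699 -0.11282592]
147.0 [ 0.4086 -0.2058] [-2.4  0.8 -0. ]
150.0 [ 0.4065 -0.2073] [-4.8 -0.2  0. ]
153.0 [ 0.4044 -0.209 ] [-7.4 -1.   0. ]
156.0 [ 0.4025 -0.2108] [-9.9 -1.7  0. ]
160.0 [ 0.4    -0.2134] [-13.4  -2.5   0. ]
165.0 [ 0.3972 -0.2168] [-17.7  -3.1   0. ]
```

View pics/m5.png

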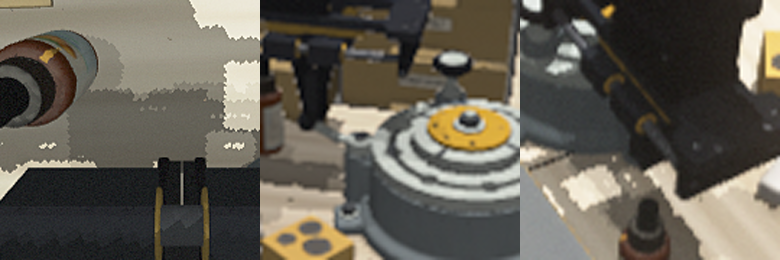

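The lever is round (rod from (355,140) to about (315,122) in the middle tile) and the ball is against the finger. The force is still only the drag, so I keep on to the stop.

```bash
python3 -m creep '[[[0,-2.4,0.5,0,0,0,0],[0,-4.8,0,0,0,0,0],[0,-7.4,-1,0,0,0,0],[0,-7.4,-1,0,0,0,0]]]'
python3 lev.py .019 153 156 160
```

```text
time: 10.25
position: [0.4075, -0.2051, 0.0588]
tool_rot: [-2.738, -1.536, -0.01]
ft_force: [8.2, 12.0, -0.4]
grip_width: 0.006
[ 0.40753858 -0.20506657  0.05882902] [ 8.19754841 12.00774817 -0.43218898]
153.0 [ 0.4044 -0.209 ] [-5.  -0.6 -0. ]
156.0 [ 0.4025 -0.2108] [-7.5 -1.3 -0.1]
160.0 [ 0.4    -0.2134] [-11.   -2.1  -0.1]
```

```bash
python3 -m creep '[[[0,-2,0,0,0,0,0],[0,-2,0,0,0,0,0],[0,-2,0,0,0,0,0]]]'
python3 -m creep '[[[0,12,0,0,0,0,0],[0,22,-5,0,0,0,0],[0,22,-5,-40,0,0,0],[0,22,-5,-80,0,0,0],[0,22,-5,-100,0,0,0]]]'
python3 -m creep '[[[0,-90,20,0,0,0,0],[0,-90,20,0,0,0,0],[0,-90,20,0,0,0,0],[0,-90,20,0,0,0,0]]]'
python3 -m creep '[[[0,0,0,0,0,0,0],[0,0,0,0,0,0,0],[0,0,0,0,0,0,0]]]'
python3 -c "
from h import *
im=ctrl.get_image('wrist');b=ctrl.get_image('side')
for n,P in(('cap',(.5186,-.2448,.122)),('ball147',(.3983,-.2217,.0695)),('hub',(.4377,-.2473,.065))):print(n,proj('wrist',P),proj('side',P))
b=cv2.copyMakeBorder(cv2.resize(b[170:266,200:296],(288,288),interpolation=2),0,96,0,0,0)
cv2.imwrite('pics/m6.png',np.hstack([im,b])[:,:,::-1])"
```

```text
time: 10.55
position: [0.4075, -0.2052, 0.0588]
tool_rot: [-2.736, -1.538, -0.012]
ft_force: [10.4, 15.0, 0.1]
grip_width: 0.001
time: 11.05
position: [0.4112, -0.1905, 0.1616]
tool_rot: [2.738, 1.532, -0.0]
ft_force: [0.5, 0.1, -0.1]
grip_width: 0.008
time: 11.45
position: [0.3794, -0.2776, 0.1583]
tool_rot: [-2.743, -1.529, 0.002]
ft_force: [-0.2, 1.4, 0.1]
grip_width: -0.001
time: 11.75
position: [0.3812, -0.2757, 0.1587]
tool_rot: [-2.74, -1.537, 0.001]
ft_force: [0.1, -0.1, 0.0]
grip_width: 0.002
cap [422.88776557  61.64824424] [275.76203664 189.87492407]
ball147 [240.0619415  127.48719107] [226.02794845 211.65393524]
hub [296.90527979 128.62121164] [244.54651977 215.74080097]
```

View pics/m6.png

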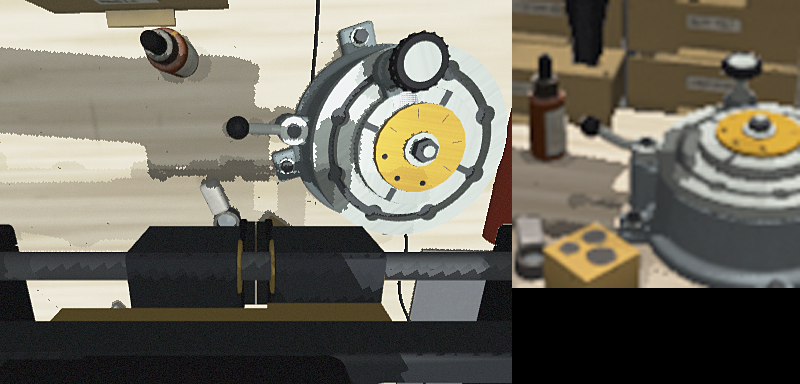

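The last picture shows the cap up at (419,62), at the next place. The ball is at (237,127), at its stop within about 3 px of my prediction. The dropper, loupe and block are where they were, and the robot touches nothing. I hand in.

```bash
python3 -c "
from bench import ctrl
print(ctrl.close_job())"
```

```text
the job is handed in; nothing more can be done
None
```

The table is moved on one place, clockwise, and the clamp lever is round at its stop. I handed the job in at about 12 s on the robot's clock. Both steps were done with the outside of the shut fingers.

- **Indexing:** I pressed the cap fully down (fingertip at about 0.107 m height, 12–16 N) and dragged it 45° round. On release it followed the fingertip up past the between-holes height. It still pressed with 4.8 N at 0.117 m, which is what the spring gives with the plunger rising into a hole. The last picture shows the cap up at the next place.
- **Clamping:** I pushed the ball until the force rose from about 3 N to 18 N with no further movement. The last picture has the ball within about 3 pixels of where I expected the stop.
- **Surroundings:** The dropper, loupe and block looked unmoved in the last pictures. The measured force was about 0 N with the arm clear.
- **Disagreements:** One early wrist-camera measurement was about 6 mm off because the arm was still settling; I repeated it before acting. In the check right after indexing, the cap read about 3.5 mm from prediction, roughly a 43° turn rather than 45°. That is about the hole's play plus the camera error.

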